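# Release the cam and slide the scooter hub home

## Task

Push the red-pegged lever round clockwise until the brass cam stands at its low point (yellow line on the lever pointing at the yellow line on the bed's black corner tab), leaving the slide where it is until then. Then push the orange plate of the slide forward until the slide is fully home and has seated the wheel hub against the stop pins, with the cam still at its low point. Only push: do not lift the hub, let the slide move it rather than your fingers, and leave the loose tools on the bench where they are.

Things in the scene. Friction and masses are not known exactly. Their poses are not given: they have to be found in the camera images.
- fixture: bolted-down hub fixture on the bench. Origin at table height; x runs forward along the slide's travel (away from the robot), y to the left, z up. Aluminium bed 420 x 200 mm, 20 mm thick, from x = -150 to 270 mm and y = -150 to 50 mm. Two fixed steel stop pins stand at x = 227, y = +-35 mm, 70 mm high.
- cam_axis (a point): fixed point on the cam's vertical axis at (-10, -90, 50) mm in the fixture frame, axes as the fixture's. The cam is a brass eccentric disc, 68 mm across, 15 mm off-centre, 22 to 42 mm above the table. It is stiff (0.4 N m, 5 N at the peg), stays where it is left, and lets the slide fully home only within about 0.4 rad of its low point.
- cam (a joint): turn of the cam in rad, growing counter-clockwise seen from above. 0 = low point: the yellow line on the lever points at the yellow line on the black corner tab of the bed, and the lever points 130 deg clockwise (from above) of the fixture's +x. Range -0.6 to 2.7, starts at 1.75 to 2.5, so turn it clockwise; the end stop lies 0.6 rad past the low point.
- lever_peg (a point): centre of the upright red peg on the end of the cam's lever, 18 mm in diameter, from 50 to 95 mm above the table, this point at 72 mm; 80 mm from the cam axis. The flat steel lever below it is 42 to 50 mm above the table.
- slide (a joint): travel of the follower slide along the fixture's +x in m: 0 fully back, 0.050 = fully home (hard stop); starts at 0 to 0.018. Its follower arm runs into the cam at 0.025 to 0.034 unless the cam is turned to its low point. Sliding friction about 4 N plus 3 to 9 N for pushing the hub; it stays where it is left.
- push_face (a point): centre of the near (-x) face of the slide's upright orange push plate: plate 70 mm wide, 12 mm thick, 24 to 79 mm above the table, this point at 51 mm. Axes as the fixture's; push along +x. The bed in front of it is 20 mm high.
- hub: aluminium scooter wheel hub with brake rotor, 110 mm across, 42 mm tall with an axle stub up to 60 mm, 0.6 kg, lying loose on the bed between the slide's two black rollers and the fixed stop pins. Origin at the centre of its underside, 20 mm above the table. The slide pushes it forward 5 to 27 mm into its nest.
- nest (a point): where the hub's origin lies when it is nested against the stop pins, (175, 0, 20) mm in the fixture frame
- tyre_lever_a: tyre lever, red handle and steel blade, 290 mm long, 26 mm thick, lying on the table just left of the fixture. Leave alone.
- tyre_lever_b: second tyre lever, the same, lying on the table right of the fixture. Leave alone.
- hex_keys: red hex-key holder, 55 x 30 x 40 mm with short black keys sticking up to 90 mm, standing right of the fixture. Leave alone.
- bolt_jar: clear jar with grey lid, 52 mm across, 70 mm tall, standing left of the fixture. Leave alone.
- spray_can: blue spray can, 60 mm across, about 170 mm tall, standing far right. Leave alone.
- drill: red and black cordless drill lying on its side, about 220 x 200 mm, 56 mm tall, far left. Leave alone.
Things that resemble listed ones, but are neither listed nor needed, are in the scene too. Of the things like the hub, leave any that is blue or pink; of the rest the smaller one is meant.

How it is judged:
By the outcome, as a careful person would: the job done as asked, in the order asked, and still so for the second after the job is handed in, with the robot touching nothing.
It also fails if it takes over 56 s, if anything falls off the work surface, if the arm or the gripper's body presses on something with over 40 N, if the wrist force passes 120 N, or if a joint passes its speed limit or range.

## Robot

A 7-joint arm with a two-finger parallel gripper is mounted at the origin on the work surface. World frame = base frame: x ahead of the robot, y to its left, z up, the work surface at z = 0. Lengths are in m, angles in rad, forces in N, time in s.
With the tool pointing down it reaches from about 0.4 to 0.9 m from the base axis. Payload 5.5 kg.
Tool frame: the origin (TCP) lies midway between the tips of the shut fingers; the grasp point (between the pads) lies 19 mm behind it (manip.grip_depth is the distance from the TCP to the grasp point, in m); z points along the fingers, y is the line along which they close (so a half turn about z gives the same grasp; the last joint's range is limited). The gripper opens to 92 mm and grips with 3 to 60 N. Pads are 19 mm wide; open, the fingers measure 130 mm over their backs; the gripper's body (75 mm by 190 mm) begins 47 mm behind the grasp point.
Start: joints at [1.542, 0.501, -0.427, 1.55, 0.221, 1.138, -0.21], TCP at [0.187, -0.623, 0.188] pointing down, gripper open.
Joint ranges: [-2.88, 2.88], [-0.31, 2.03], [-1.54, 1.56], [0.2, 2.42], [-1.41, 4.55], [0.19, 2.02], [-2.57, 2.57]. Speed limits (rad/s): [2.57, 2.57, 3.14, 3.14, 3.14, 3.14, 3.14].

## Interface

Orientations are given as a unit quaternion [x, y, z, w].
In Python, from bench import manip, effector, viewer gives the robot as it stands. Calls block until the motion is done:
- manip.move_pose(position, orientation): joint-space move of the TCP to a pose.
- manip.servo_line(position, ori=None, vel=0.15): straight line of the TCP; ori=None keeps the orientation; vel is the mean speed in m/s.
- manip.movej(angles): joint-space move.
- effector.open_jaws() and effector.close(f_grip=None): open the fingers fully, or close them until they stop; f_grip is the grip in N (None keeps the last).
- manip.sleep(seconds).
- manip.solve_ik(position, orientation): joint angles nearest the present ones, or None.
- viewer.get_image(name): name is "scene" or "side" or "wrist"; returns the picture (384x512x3 uint8, red, green, blue); there is no depth.
- viewer.get_calibration(name): a dict with "vfov" (degrees; the focal length in pixels is half the picture's height over the tangent of half this angle, whatever the lens; pixels are square), "cx", "cy" (the principal point, pixels), "dist_coeffs" ([k1, k2, p1, p2, k3] as OpenCV has them; the pictures are not rectified), "eye" and "attitude" of the camera in the world. Camera axes: x right, y down, z forward; pixel columns grow to the right and rows downward; lengths in m; the calibration is good to about 2 mm. A picture is of the moment at which its call begins: read the wrist's pose just before it. get_calibration takes no time and is no camera call; for the wrist camera it gives the pose at the moment of the call.
A pose or a line that the arm cannot do raises manip.PlanningError and nothing moves.
- manip.hand_in(): hands the job in; it is judged then, once.
Readings, each from a call of its own:
- manip.current_clock(): time.
- manip.current_q(): joint angles.
- manip.current_joint_velocities(): joint speeds.
- manip.current_tau(): joint torques, N m.
- manip.current_tool_pos(): TCP position.
- manip.current_tcp_rot(): TCP orientation.
- manip.current_force(): force on the tool from outside, world axes, zero at the start.
- manip.current_wrist_torque(): the same for the moment, N m.
- manip.current_finger_gap(): finger opening in m.
- manip.current_gripper_force(): force on a finger pad.
Only numpy, scipy, OpenCV 4.12 (cv2) and the standard library are available. Lean on these libraries where they do the work, as an engineer would, in place of code of your own. Each camera call takes 0.05 s, during which the arm holds its last target. There are 200 camera calls.

## Working session

There is one attempt and no reset: what is moved stays moved. The work goes in short steps, each a Python script; the robot and the scene stay as the last script left them, time stands still between calls to the robot, and variables do not carry over. Pictures are saved under pics/ and viewed, at most 11 in all, crops included, and the job is handed in when it is done.

```bash
mkdir -p pics; ls
python3 - <<'E'
from bench import manip, effector, viewer
import cv2
for n in ["scene","side","wrist"]:
    im=viewer.get_image(n); cv2.imwrite(f"pics/{n}0.png",im[:,:,::-1]); print(n,viewer.get_calibration(n))
a=cv2.imread("pics/scene0.png");b=cv2.imread("pics/side0.png")
print(manip.current_clock(),manip.current_tcp_rot())
E
```

```text
pics
scene {'vfov': 48.04387414950086, 'cx': 249.8254920647693, 'cy': 187.7022809147376, 'dist_coeffs': array([-0.09335868,  0.        ,  0.        ,  0.        ,  0.        ]), 'eye': array([ 1.48558278, -0.39066848,  1.4839121 ]), 'attitude': array([ 0.78931986,  0.53972406, -0.16055066, -0.24473572])}
side {'vfov': 45.06746286146284, 'cx': 255.50839448490382, 'cy': 193.7952436068388, 'dist_coeffs': array([-0.14061334,  0.        ,  0.        ,  0.        ,  0.        ]), 'eye': array([0.0558299 , 1.00277296, 0.84408034]), 'attitude': array([-0.19505275,  0.85686146, -0.46202543,  0.11947958])}
wrist {'vfov': 63.75657522067525, 'cx': 255.89368442924996, 'cy': 190.5868651637362, 'dist_coeffs': array([-0.02684655,  0.        ,  0.        ,  0.        ,  0.        ]), 'eye': array([ 0.25867854, -0.60075763,  0.38418112]), 'attitude': array([ 0.79436983, -0.59069196, -0.08512546,  0.11319552])}
0.15 [ 9.89368957e-01  1.45425215e-01 -8.61538384e-05 -7.52160576e-04]
```

View pics/scene0.png

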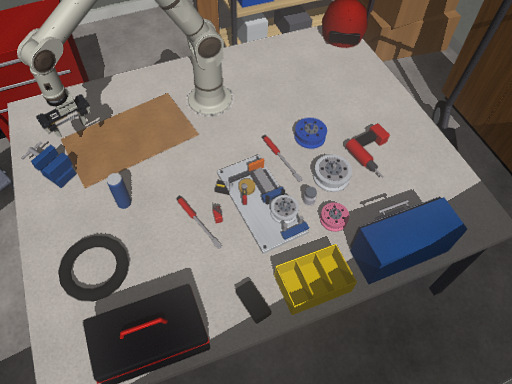

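View pics/side0.png

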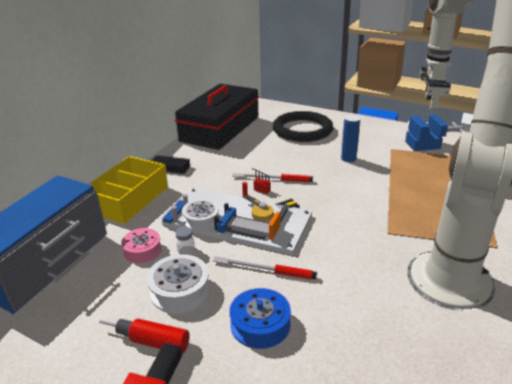

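The scene view shows the fixture bed with corners near (218,172), (258,155), (312,235) and (267,250). On it are the silver hub at (285,207), the orange plate at (256,163), the brass cam at (246,186), the red peg at about (244,197) and the black tab at (220,186).

Possible confusions:
- **Hub:** blue wheel (310,131), pink wheel (335,215) and the larger silver wheel (332,171). I choose the smaller silver one on the bed at (285,207).
- **Red peg:** hex-key holder (217,213), tyre lever handles (270,145) and (185,205), and the drill.

Next I'll locate the bed and move the wrist camera over it.

```bash
cat > h.py <<'E'
import numpy as np, cv2
from scipy.spatial.transform import Rotation as R
from bench import manip, effector, viewer
def K(c): 
    f=192/np.tan(np.radians(c["vfov"])/2); return np.array([[f,0,c["cx"]],[0,f,c["cy"]],[0,0,1]])
def rays(c,px):
    u=cv2.undistortPoints(np.array(px,float).reshape(-1,1,2),K(c),c["dist_coeffs"]).reshape(-1,2)
    return R.from_quat(c["attitude"]).apply(np.c_[u,np.ones(len(u))])
def plane(c,px,z):
    d=rays(c,px); return c["eye"]+d*((z-c["eye"][2])/d[:,2])[:,None]
def project(c,P):
    r=R.from_quat(c["attitude"]).inv()
    return cv2.projectPoints(r.apply(np.atleast_2d(P)-c["eye"]),np.zeros(3),np.zeros(3),K(c),c["dist_coeffs"])[0].reshape(-1,2)
def tri(cs,px):
    A=np.zeros((3,3));b=np.zeros(3)
    for c,p in zip(cs,px):
        d=rays(c,[p])[0];d/=np.linalg.norm(d);M=np.eye(3)-np.outer(d,d);A+=M;b+=M@c["eye"]
    return np.linalg.solve(A,b)
def down(yaw): # tool x axis at yaw, z down
    return (R.from_euler("z",yaw)*R.from_euler("x",np.pi)).as_quat()
def snap(n,name):
    c=viewer.get_calibration(n); im=viewer.get_image(n); cv2.imwrite(f"pics/{name}.png",im[:,:,::-1]); return c,im
E
python3 - <<'E'
from h import *
c=viewer.get_calibration("scene")
P=plane(c,[(218,172),(258,155),(312,235),(267,250),(220,186)],.02);print(P.round(3))
print("hub",plane(c,[(285,207)],.06).round(3), "axis yaw",np.degrees(np.arctan2(*(P[2]-P[1])[1::-1])),np.degrees(np.arctan2(*(P[3]-P[0])[1::-1])))
w=viewer.get_calibration("wrist");T=R.from_quat(manip.current_tcp_rot())
print("cam in tool",T.inv().apply(w["eye"]-manip.current_tool_pos()),"fwd",T.inv().apply(R.from_quat(w["attitude"]).apply([0,0,1])))
ctr=P[:4].mean(0)
for yaw in np.radians([-180,-135,-90,-45,0,45,90,135]):
    t=ctr+[0,0,.36]-R.from_quat(down(yaw)).apply([.075,0,0]); t[2]=.36
    q=manip.solve_ik(t,down(yaw)); print(np.degrees(yaw),t.round(3),None if q is None else np.round(q,2))
E
```

```text
[[ 0.449 -0.11   0.02 ]
 [ 0.425  0.081  0.02 ]
 [ 0.861  0.128  0.02 ]
 [ 0.856 -0.057  0.02 ]
 [ 0.519 -0.126  0.02 ]]
hub [[0.729 0.07  0.06 ]] axis yaw 6.161583922871442 7.379386820915425
cam in tool [ 7.49560816e-02  8.67391776e-05 -1.97368000e-01] fwd [-2.80450615e-01 -2.62521292e-05  9.59868456e-01]
-180.0 [0.723 0.011 0.36 ] [ 0.45  0.69 -0.99  1.07  0.56  1.64  1.19]
-135.0 [0.701 0.064 0.36 ] [ 0.5   0.78 -1.3   1.13  0.75  1.71  1.78]
-90.0 [0.648 0.086 0.36 ] [ 0.56  0.68 -1.3   1.28  0.65  1.63  2.52]
-45.0 [0.595 0.064 0.36 ] [-0.51  0.28  0.46  1.47 -0.12  1.42 -2.4 ]
0.0 [0.573 0.011 0.36 ] [ 0.8   0.43 -1.2   1.49  0.4   1.49 -1.97]
45.0 [ 0.595 -0.043  0.36 ] [ 0.86  0.51 -1.23  1.44  0.48  1.53 -1.14]
90.0 [ 0.648 -0.064  0.36 ] [ 0.74  0.58 -1.12  1.29  0.52  1.57 -0.31]
135.0 [ 0.701 -0.043  0.36 ] [ 0.6   0.68 -1.1   1.14  0.6   1.63  0.44]
```

Run:
```python
from h import *
import pickle
y=down(np.radians(97))
manip.move_pose([.58,.09,.33],y); manip.sleep(.3); v=[snap("wrist","w1")]
manip.servo_line([.72,.09,.33],vel=.2); manip.sleep(.3); v.append(snap("wrist","w2"))
pickle.dump(v,open("v.pkl","wb"))
print(manip.current_clock())
for n in "12":
    im=cv2.imread(f"pics/w{n}.png"); cv2.imwrite(f"pics/w{n}b.png",cv2.resize(im,(800,600),interpolation=cv2.INTER_CUBIC))
```

```text
4.6
```

View pics/w1b.png

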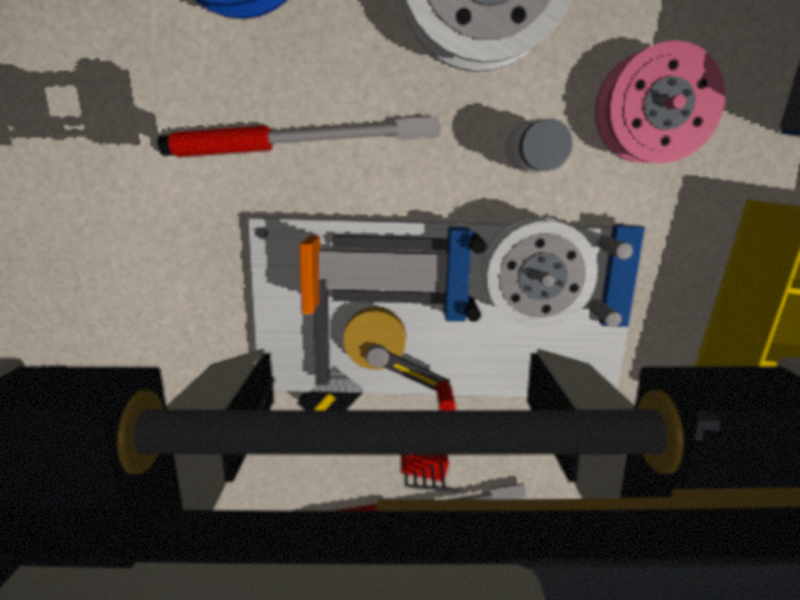

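View pics/w2b.png

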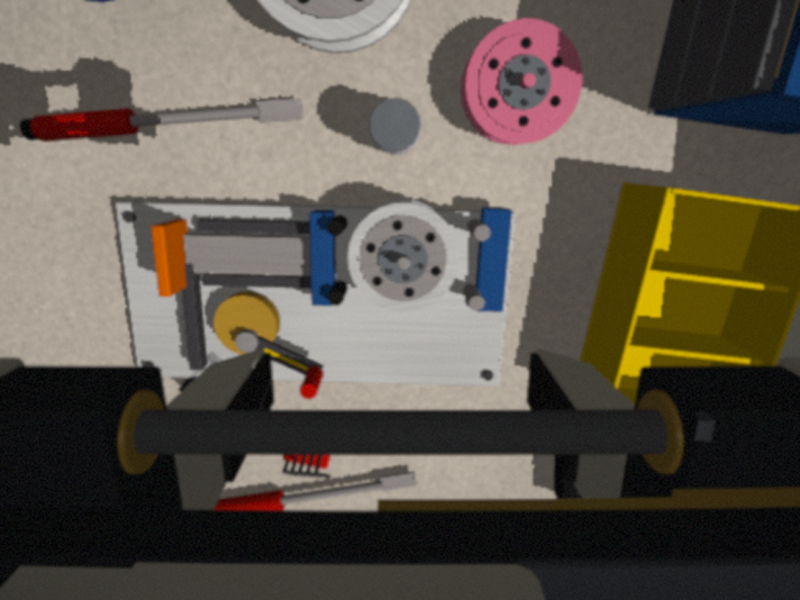

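The wrist views confirm the choice. At 800x600 pixels, in w1 and then w2:
- **Bed corners:** TL (247,214) and (112,199), TR (643,225) and (511,209).
- **Pin tops:** (624,250) and (613,319) in w1, (482,233) and (476,302) in w2.
- **Cam pivot:** (377,357) and (247,341).
- **Red peg:** about (446,395) and (313,380).
- **Orange plate:** about (310,275) and (168,258).
- **Hub axle:** (548,281) and (404,262).

The lever currently points forward-right, and the two silver stop pins stand just ahead of the hub.

```bash
cat > m.py <<'E'
from h import *
import pickle
v=pickle.load(open("v.pkl","rb")); cs=[v[0][0],v[1][0]]; s=1.5625
def red(im,roi,lo=(0,150,70),hi=(7,255,255)):
    h=cv2.cvtColor(im,cv2.COLOR_RGB2HSV); m=cv2.inRange(h,np.array(lo),np.array(hi))
    z=np.zeros_like(m);x0,y0,x1,y1=roi;z[y0:y1,x0:x1]=m[y0:y1,x0:x1];return z
F={"TL":((247,214),(112,199),(-.15,.05)),"TR":((643,225),(511,209),(.27,.05)),"BR":((627,397),(498,384),(.27,-.15)),
"pinL":((624,250),(482,233),(.227,.035)),"pinR":((613,319),(476,302),(.227,-.035)),"cam":((377,357),(247,341),(-.01,-.09)),
"hub":((548,281),(404,262),None),"pegbase":((443,383),(320,368),None),"pl_top_l":((302,242),(153,226),None),"pl_top_r":((303,312),(160,296),None)}
P={k:tri(cs,[np.array(a)/s,np.array(b)/s]) for k,(a,b,_) in F.items()}
ks=[k for k in F if F[k][2]]
A=np.array([F[k][2] for k in ks]);B=np.array([P[k][:2] for k in ks])
a=A-A.mean(0);b=B-B.mean(0);th=np.arctan2((a[:,0]*b[:,1]-a[:,1]*b[:,0]).sum(),(a*b).sum())
Rm=np.array([[np.cos(th),-np.sin(th)],[np.sin(th),np.cos(th)]]);o=B.mean(0)-Rm@A.mean(0)
def fx(p): return (np.asarray(p)[:2]-o)@Rm
def wd(x,y): return o+Rm@np.array([x,y])
E
python3 - <<'E'
from m import *
print("th",np.degrees(th),"o",o,"res mm",((B-(A@Rm.T+o))*1e3).round(1).tolist())
for k in P: print(k,(fx(P[k])*1e3).round(1),(P[k][2]*1e3).round(1))
for (c,im),roi in zip(v,[(270,235,310,285),(180,225,220,260)]):
    m=red(im,roi); r=cv2.minAreaRect(cv2.findNonZero(m)); print(r,(np.array(cv2.boxPoints(r))).round(1).tolist())
    for z in (.05,.072,.095): # peg centre prediction
        q=plane(c,[r[0]],z)[0]; d=fx(q)-[-.01,-.09]; print(z,np.hypot(*d).round(4),np.degrees(np.arctan2(d[1],d[0])).round(1))
    m=red(im,(80,120,220,220),(8,150,80),(18,255,255)); r=cv2.boundingRect(m); print("orange",r)
    for z in (.02,.079): print(z,[(fx(plane(c,[p],z)[0])*1e3).round(1).tolist() for p in [(r[0],r[1]),(r[0],r[1]+r[3])]])
E
```

```text
th 5.932300858159955 o [0.56919791 0.05323079] res mm [[5.6, 1.6], [-3.1, -2.7], [-13.0, 18.4], [5.1, -6.3], [3.1, -5.6], [2.2, -5.5]]
TL [-144.3   51.1] 27.2
TR [266.7  47.7] 27.6
BR [ 259.  -130.4] 67.1
pinL [231.4  28.2] 67.7
pinR [229.5 -40.9] 70.2
cam [ -8.3 -95.7] 47.8
hub [157.1  -0.4] 78.2
pegbase [  65.8 -133.8] 30.0
pl_top_l [-78.   31.7] 79.5
pl_top_r [-79.6 -36.9] 79.4
((285.5, 253.5), (17.0, 9.0), 90.0) [[281.0, 245.0], [290.0, 245.0], [290.0, 262.0], [281.0, 262.0]]
0.05 0.0925 -32.8
0.072 0.0845 -27.2
0.095 0.0772 -20.1
orange (192, 151, 13, 50)
0.02 [[-91.7, 28.7], [-95.2, -58.3]]
0.079 [[-79.6, 38.3], [-82.6, -38.6]]
((198.90367126464844, 244.3211212158203), (9.769828796386719, 20.21013641357422), 16.699243545532227) [[191.3000030517578, 252.60000610351562], [197.10000610351562, 233.1999969482422], [206.5, 236.0], [200.6999969482422, 255.39999389648438]]
0.05 0.0854 -36.4
0.072 0.0832 -28.6
0.095 0.0825 -20.1
orange (97, 141, 23, 49)
0.02 [[-109.4, 28.0], [-119.9, -56.4]]
0.079 [[-79.1, 35.9], [-88.4, -38.6]]
```

```bash
sed -i 's/if F\[k\]\[2\]\]/if F[k][2] and k!="BR"]/' m.py
cat >> m.py <<'E'
CX=np.array([-.01,-.09])
def tool(phi,gap,inw=.006): # lever angle (fixture, rad) -> tool pos xy world, orientation; tool on CCW side of the lever
    u=np.array([np.cos(phi),np.sin(phi)]);n=np.array([-u[1],u[0]])
    return wd(*(CX+(.08-inw)*u+(.0185+gap)*n)), down(phi+th-np.pi/2)
E
python3 - <<'E'
from m import *
print("th",np.degrees(th),"o",o,"res mm",((B-(A@Rm.T+o))*1e3).round(1).tolist())
for k in ("hub","pl_top_l","pl_top_r","TL","pinL","cam"): print(k,(fx(P[k])*1e3).round(1))
for (c,im),roi in zip(v,[(270,235,310,285),(180,225,220,260)]):
    r=cv2.minAreaRect(cv2.findNonZero(red(im,roi)));d=fx(plane(c,[r[0]],.072)[0])-CX; print(np.hypot(*d),np.degrees(np.arctan2(d[1],d[0])))
c1,c2=[viewer.get_calibration(n) for n in("scene","side")]
k=tri([c1,c2],[(217,213),(262,186)]);print("keys",fx(k),k[2])
for a in (-22,-28,-50,-75,-100,-130,-135):
    p,qq=tool(np.radians(a),.012 if a==-22 else 0); q=manip.solve_ik([*p,.062],qq); print(a,fx(p).round(3),None if q is None else np.round(q,2))
q=manip.solve_ik([*wd(-.11,0),.04],down(th-np.pi/2));print(q)
q=manip.solve_ik([*wd(-.04,0),.04],down(th+np.pi/2));print(q)
E
```

```text
th 5.389990750486315 o [0.57166948 0.05061103] res mm [[2.8, 2.8], [-6.2, 2.4], [2.1, -1.6], [0.8, -0.8], [0.6, -2.9]]
hub [154.9   3.9]
pl_top_l [-80.5  33.8]
pl_top_r [-81.5 -34.8]
TL [-147.    52.5]
pinL [228.9  33.2]
cam [ -9.6 -92.9]
0.08210869553986708 -25.354771953010204
0.08069213692853967 -26.76561433268809
keys [ 0.04523405 -0.23413659] 0.020505011402263126
-22 [ 0.07  -0.089] [ 0.81  1.18 -1.45  1.63  1.19  1.44  2.09]
-28 [ 0.064 -0.108] [ 0.85  1.18 -1.45  1.64  1.18  1.43  2.01]
-50 [ 0.052 -0.135] [ 0.89  1.13 -1.41  1.65  1.14  1.39  1.68]
-75 [ 0.027 -0.157] [ 0.95  1.06 -1.36  1.71  1.08  1.32  1.29]
-100 [-0.005 -0.166] [ 0.99  0.97 -1.3   1.78  1.01  1.23  0.89]
-130 [-0.043 -0.159] [ 1.02  0.86 -1.24  1.88  0.92  1.12  0.39]
-135 [-0.049 -0.155] [ 1.02  0.84 -1.23  1.89  0.9   1.11  0.3 ]
[ 0.91260804  1.10069685 -1.53166573  2.10272893  1.17455845  1.30797422
  2.10797239]
[ 0.66100653  0.74307474 -1.06578795  1.94128664  0.80624829  0.9621645
 -0.70930143]
```

Run:
```python
from m import *
effector.close(f_grip=20)
p,q=tool(np.radians(-18),.016)
manip.move_pose([*p,.16],q); manip.servo_line([*p,.062],vel=.15); print(manip.current_clock(),manip.current_force().round(1))
for a in np.linspace(-26,-130,14):
    p,q=tool(np.radians(a),0); manip.servo_line([*p,.062],q,vel=.08)
    f=manip.current_force(); print(round(a),f.round(1),(1e3*(manip.current_tool_pos()[:2]-p)).round(1))
    if np.linalg.norm(f)>25: print("stop"); break
print(manip.current_clock())
```

```text
9.0833 [ 1.3 -0.2 -0.1]
-26 [0.3 0.  0.2] [ 0.4 -0. ]
-34 [-0.2  0.6 -0.6] [0.1 0.4]
-42 [-0.5  0.4  0.2] [0.1 0.4]
-50 [-0.   0.5 -0.4] [0.1 0.4]
-58 [ 0.4 -0.9 -0.1] [0.2 0.3]
-66 [-0.8 -0.1 -0.9] [0.3 0.2]
-74 [-0.3  0.2  0.2] [0.4 0.2]
-82 [ 1.1  0.4 -0.4] [0.4 0.1]
-90 [0.4 0.1 0.1] [0.5 0.1]
-98 [-0.2  0.2  0.5] [ 0.5 -0. ]
-106 [ 0.6 -0.5 -0.1] [ 0.6 -0.1]
-114 [ 0.  -0.7  0.1] [ 0.6 -0.1]
-122 [ 0.3 -0.8  0.5] [ 0.6 -0.2]
-130 [ 0.5 -0.2 -0.1] [ 0.6 -0.3]
13.3583
```

No contact force registered, so I'll look before doing anything else.

Run:
```python
from m import *
import pickle
p=manip.current_tool_pos(); n=np.array([np.cos(np.radians(-40)+th),np.sin(np.radians(-40)+th)])
manip.servo_line([*(p[:2]+.015*n),.062],vel=.1); print(manip.current_tool_pos())
p=manip.current_tool_pos(); manip.servo_line([p[0],p[1],.2],vel=.2)
# view position: tool yaw = -180 (camera on -x side)... keep yaw 97 view further left for full sight of corner tab
manip.move_pose([.54,.05,.33],down(np.radians(97))); manip.sleep(.3)
v=snap("wrist","w3"); c,im=v; pickle.dump(v,open("v3.pkl","wb"))
cv2.imwrite("pics/w3b.png",cv2.resize(im[110:290,120:400,::-1],(800,514),interpolation=cv2.INTER_CUBIC)); print(manip.current_clock())
print("axis px",project(c,[[*wd(-.01,-.09),.05],[*wd(-.0614,-.1513),.072]]))
```

```text
[ 0.55707386 -0.12041027  0.06192407]
15.7417
axis px [[268.43808684 207.26764757]
 [235.80584079 246.66175023]]
```

View pics/w3b.png

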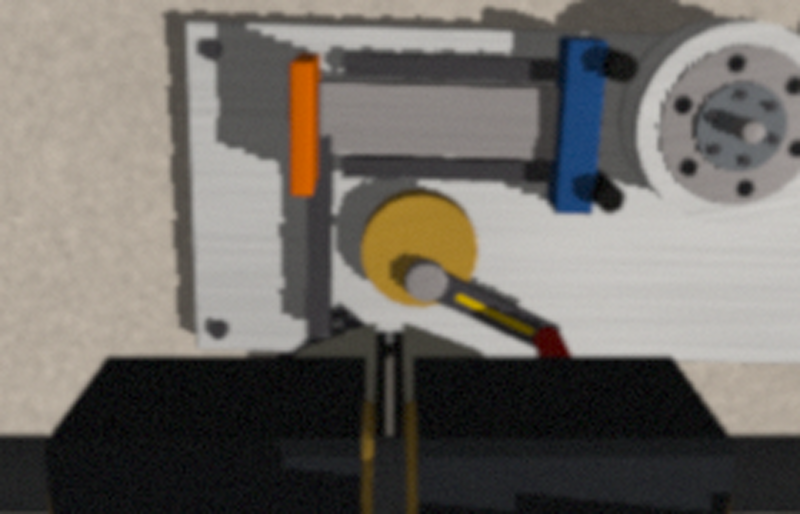

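The crop shows the lever still pointing forward-right, with the pivot at (427,280) and the peg at (550,343). So the sweep missed the peg. I'll triangulate the peg independently from the fixed cameras, before and after the sweep.

Run:
```python
from m import *
cs2=[];
for n in("scene","side"):
    c,im=snap(n,n+"1"); cs2.append(c); im0=cv2.imread(f"pics/{n}0.png")[:,:,::-1].copy()
    for nm,i in(("before",im0),("after",im)):
        h=cv2.cvtColor(i,cv2.COLOR_RGB2HSV); m=cv2.inRange(h,(0,150,60),(7,255,255))|cv2.inRange(h,(174,150,60),(180,255,255))
        k,l,s,ce=cv2.connectedComponentsWithStats(m)
        e=project(c,[[*wd(.0,-.13),.06]])[0]
        print(n,nm,[(s[j].tolist(),ce[j].round(1).tolist()) for j in range(1,k) if s[j][4]>5 and np.hypot(*(ce[j]-e))<60])
    q=np.radians(-27); print("pred peg, tool",project(c,[[*wd(.0613,-.126),.05],[*wd(.0613,-.126),.095],[*wd(-.01,-.09),.05]]).round(1).tolist())
    x,y=project(c,[[*wd(.02,-.1),.05]])[0].astype(int); cr=im[y-45:y+45,x-55:x+65,::-1]
    cv2.imwrite(f"pics/{n}1c.png",cv2.resize(cr,(400,300),interpolation=cv2.INTER_CUBIC)); print((x,y))
cv2.imwrite("pics/both1.png",np.hstack([cv2.imread("pics/scene1c.png"),cv2.imread("pics/side1c.png")]))
```

```text
scene before [([264, 137, 16, 18, 90], [271.0, 144.9]), ([243, 195, 4, 9, 28], [244.1, 199.0]), ([178, 198, 18, 20, 111], [186.2, 207.3]), ([213, 210, 9, 13, 66], [217.4, 216.7])]
scene after [([264, 137, 16, 18, 96], [270.9, 144.8]), ([243, 195, 3, 9, 27], [244.0, 199.0]), ([178, 198, 18, 20, 111], [186.2, 207.3]), ([213, 210, 9, 13, 66], [217.4, 216.7])]
pred peg, tool [[243.8, 202.0], [243.8, 195.8], [243.9, 185.2]]
(np.int64(245), np.int64(191))
side before [([281, 175, 29, 7, 159], [295.2, 177.8]), ([254, 178, 16, 16, 185], [261.7, 185.3]), ([243, 182, 4, 14, 49], [244.5, 188.8])]
side after [([281, 175, 29, 7, 160], [295.3, 177.8]), ([254, 178, 16, 16, 186], [261.8, 185.4]), ([243, 182, 4, 14, 48], [244.5, 188.7])]
pred peg, tool [[245.7, 194.2], [245.1, 182.0], [262.9, 204.5]]
(np.int64(254), np.int64(200))
```

View pics/both1.png

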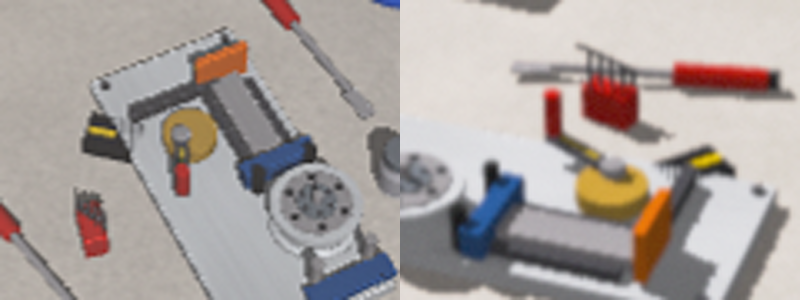

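The fixed cameras agree with my peg position: predicted (244,199) and measured (244,199) in the scene view, (245,188) and (244.5,188.7) in the side view. It hasn't moved at all. So the error is on the tool side, and I'll look at the fingers in place next to the peg.

Run:
```python
from m import *
print("gap",manip.current_finger_gap(),manip.current_gripper_force())
p,q=tool(np.radians(-18),.016)
manip.move_pose([*p,.16],q); manip.servo_line([*p,.062],vel=.15); manip.sleep(.2)
print(manip.current_tool_pos(),fx(manip.current_tool_pos()),manip.current_finger_gap(),np.degrees(R.from_quat(manip.current_tcp_rot()).as_matrix()).round(1)/57.3)
out=[]
for n in("scene","side"):
    c,im=snap(n,n+"2"); t=project(c,[manip.current_tool_pos()])[0]; print(n,t)
    x,y=project(c,[[*wd(.04,-.1),.1]])[0].astype(int); cr=im[y-60:y+60,x-80:x+80,::-1]; print(x,y)
    out.append(cv2.resize(cr,(400,300),interpolation=cv2.INTER_CUBIC))
cv2.imwrite("pics/both2.png",np.hstack(out)); print(manip.current_clock())
```

```text
gap 0.000682222915509916 0.0
[ 0.6506274  -0.0222881   0.06326725] [ 0.07176106 -0.07999366] 0.0002902778750548484 [[-0.21815009 -0.97556719  0.0017452 ]
 [-0.97556719  0.21815009 -0.        ]
 [-0.         -0.0017452  -1.        ]]
scene [255.44559412 197.83298493]
247 188
side [236.81291091 197.84021034]
248 186
19.1583
```

View pics/both2.png

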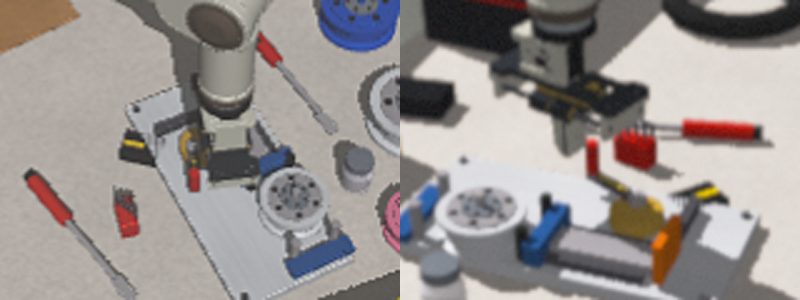

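At the nominal tip height of z=0.062, the side crop shows the fingertip at about (570,150), which is original pixel (236,186). The predicted TCP is at row 198, so the real tip sits about 45 mm higher, level with the peg top. It passed over the peg. I'll check this against the wrist image, then step down with force checks.

Run:
```python
from m import *
import pickle
c3,im3=pickle.load(open("v3.pkl","rb"))
for dz in(0,.02,.04,.06): print(dz,project(c3,[[.54,.05,.33+dz]]).round(1), "side",project(viewer.get_calibration("side"),[manip.current_tool_pos()+[0,0,dz]]).round(1))
p=manip.current_tool_pos()
for z in np.arange(.055,.024,-.006):
    manip.servo_line([p[0],p[1],z],vel=.06); f=manip.current_force(); print(z.round(3),f.round(1))
    if np.linalg.norm(f)>4: break
out=[]
for n,b in(("side",(190,140,290,240)),("wrist",(200,180,312,280))):
    c,im=snap(n,n+"3"); x0,y0,x1,y1=b; out.append(cv2.resize(im[y0:y1,x0:x1,::-1],(400,400),interpolation=cv2.INTER_CUBIC)); print(n,project(c,[manip.current_tool_pos()]))
cv2.imwrite("pics/both3.png",np.hstack(out)); print(manip.current_clock())
```

```text
0 [[257.3 214.6]] side [[236.8 197.8]]
0.02 [[257.3 226.1]] side [[236.5 192.4]]
0.04 [[257.4 240.1]] side [[236.2 186.8]]
0.06 [[257.6 257.7]] side [[235.9 181.1]]
0.055 [ 0.6 -0.6 -0. ]
0.049 [-0.6 -0.7 -0.8]
0.043 [-0.   0.7 -0.2]
0.037 [-0.5  0.1  0.5]
0.031 [ 0.2 -0.6 -0.7]
0.025 [-0.8  0.3  0.3]
side [[237.4375002  208.06688396]]
wrist [[254.82494922 216.75878381]]
20.775
```

View pics/both3.png

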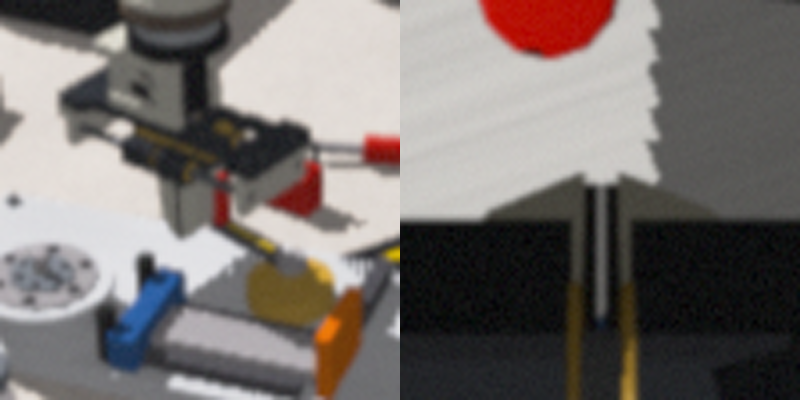

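In the side crop the fingertip is at (185,235), original row 199 against a predicted 208. The wrist crop puts it at row 225 against 217. So the tips really end 20–33 mm short of the nominal TCP. I'll sweep at a nominal z of 0.033, which puts the tips at about 55–65 mm, and watch the force.

```bash
cat > sweep.py <<'E'
from m import *
def sweep(a0,a1,n,z=.033):
    for a in np.linspace(a0,a1,n):
        p,q=tool(np.radians(a),0); manip.servo_line([*p,z],q,vel=.07)
        f=manip.current_force(); print(round(a),f.round(1),end=" ")
        if np.linalg.norm(f)>25: print("stop"); break
def pegnow(tag):
    px=[];cs=[]
    for n in("scene","side"):
        c,im=snap(n,n+tag); h=cv2.cvtColor(im,cv2.COLOR_RGB2HSV); m=cv2.inRange(h,(0,150,60),(7,255,255))|cv2.inRange(h,(174,150,60),(180,255,255))
        k,l,s,ce=cv2.connectedComponentsWithStats(m)
        for j in range(1,k):
            if s[j][4]>5:
                d=fx(plane(c,[ce[j]],.072)[0])-CX
                if .06<np.hypot(*d)<.1: print(n,s[j].tolist(),"r",np.hypot(*d).round(4),"ang",np.degrees(np.arctan2(d[1],d[0])).round(1))
E
python3 - <<'E'
from sweep import *
sweep(-24,-56,5); print(); pegnow("4"); print(manip.current_clock())
E
```

```text
-24 [ 0.1 -0.2 -0.1] -32 [0.1 1.8 0.2] -40 [ 0.3  3.3 -0. ] -48 [0.8 2.8 1.4] -56 [0.9 2.3 0.7] 
side [255, 183, 15, 11, 124] r 0.0617 ang -70.0
22.5833
```

Run:
```python
from sweep import *
sweep(-62,-118,8); print()
p=manip.current_tool_pos(); n=np.radians(-118+90)+th
manip.servo_line([*(p[:2]+.02*np.array([np.cos(n),np.sin(n)])),.033],vel=.1); p=manip.current_tool_pos(); manip.servo_line([p[0],p[1],.15],vel=.2)
q=down(np.radians(97)); manip.move_pose([.54,.18,.35],q); manip.sleep(.3)
pegnow("5"); c,im=snap("wrist","w5"); print(manip.current_clock())
h=cv2.cvtColor(im,cv2.COLOR_RGB2HSV); m=cv2.inRange(h,(0,150,60),(7,255,255))
e=project(c,[[*wd(-.06,-.15),.072]])[0]; print(e,project(c,[[*wd(-.01,-.09),.05]]))
k,l,s,ce=cv2.connectedComponentsWithStats(m)
for j in range(1,k):
    if s[j][4]>8: d=fx(plane(c,[ce[j]],.072)[0])-CX; print(s[j].tolist(),np.hypot(*d).round(4),np.degrees(np.arctan2(d[1],d[0])).round(1))
x,y=e.astype(int); x0,y0=max(x-50,0),max(y-90,0); print(x0,y0); cv2.imwrite("pics/w5b.png",cv2.resize(im[y0:y0+150,x0:x0+200,::-1],(800,600),interpolation=cv2.INTER_CUBIC))
```

```text
-62 [2.3 2.1 1. ] -70 [0.3 1.1 0.3] -78 [0.8 1.9 0.2] -86 [1.  1.9 0.4] -94 [2.8 0.8 1.1] -102 [1.6 0.8 1.7] -110 [1.5 0.1 1. ] -118 [ 1.5 -0.2  1.8] 
scene [222, 177, 4, 9, 26] r 0.0799 ang -119.6
side [254, 178, 16, 16, 186] r 0.0745 ang -67.1
side [281, 182, 4, 14, 47] r 0.0832 ang -116.3
27.85
[229.59863178 305.80429575] [[258.15742256 270.77144914]]
[136, 139, 61, 17, 796] 0.2693 123.5
179 215
```

View pics/w5b.png

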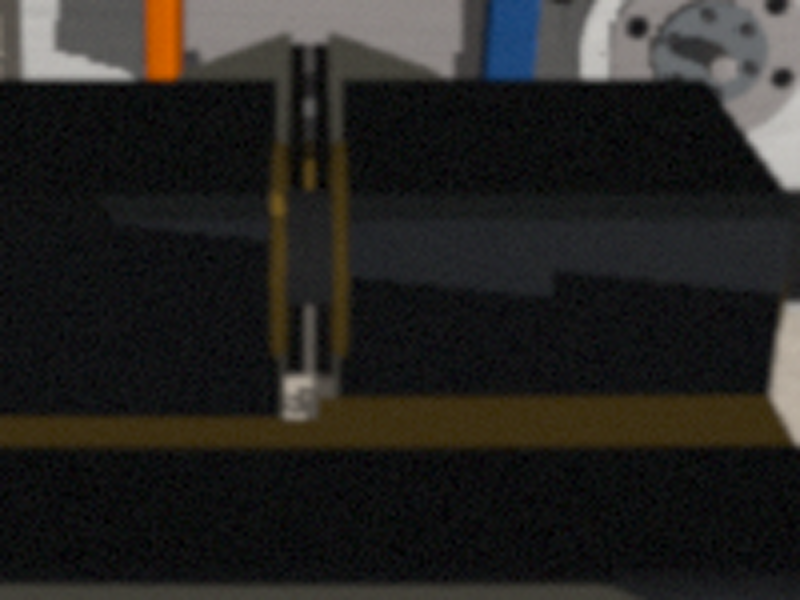

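That crop aimed the wrong way and shows only the gripper. The fixed cameras put the peg at -119.6° and -116.3°, matching the commanded -118°, so tool and lever agree. I'll finish the remaining 12°.

Run:
```python
from sweep import *
p,q=tool(np.radians(-114),.012)
manip.move_pose([*p,.15],q); manip.servo_line([*p,.033],vel=.15)
sweep(-118,-130,3); print()
p=manip.current_tool_pos(); n=np.radians(-130+90)+th
manip.servo_line([*(p[:2]+.02*np.array([np.cos(n),np.sin(n)])),.033],vel=.1); p=manip.current_tool_pos(); manip.servo_line([p[0],p[1],.14],vel=.25)
q=down(th+np.pi/2); manip.move_pose([*wd(-.125,0),.14],q)
pegnow("6"); print(manip.current_clock())
c,im=snap("wrist","w6")
out=[]
for n in("scene","side"):
    i=cv2.imread(f"pics/{n}6.png"); x,y=project(viewer.get_calibration(n),[[*wd(-.03,-.1),.05]])[0].astype(int); out.append(cv2.resize(i[y-40:y+40,x-40:x+40],(400,400),interpolation=cv2.INTER_CUBIC)); print(x,y)
cv2.imwrite("pics/both6.png",np.hstack(out))
```

```text
-118 [-0.3 -0.1 -0.5] -124 [ 2.  -0.6  2. ] -130 [ 3.3 -1.3  2.5] 
scene [223, 174, 4, 9, 28] r 0.0793 ang -131.3
side [254, 178, 16, 15, 184] r 0.075 ang -67.1
side [284, 190, 3, 9, 22] r 0.071 ang -141.6
33.0917
239 182
270 203
```

View pics/both6.png

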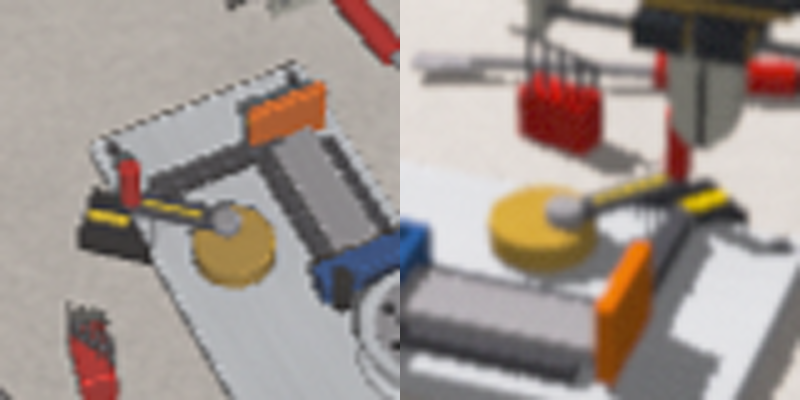

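The lever points at the tab in both views: the scene crop has the peg at (128,182) with its yellow line running to the tab's line at (105,215). The scene camera gives -131.3° against a target of -130°, and the side view's peg is partly hidden by the gripper. Next is pushing the slide home in force-checked steps.

Run:
```python
from sweep import *
ux=np.array([*(Rm@[1,0]),0]); z=.025
def fxx(): return -np.mean([manip.current_force()@ux for _ in range(3)])
manip.servo_line([*wd(-.125,0),z],vel=.2); manip.servo_line([*wd(-.098,0),z],vel=.12); print(manip.current_force().round(1))
x=-.098
while x<-.018:
    x+=.004 if x<-.05 else .002
    manip.servo_line([*wd(x,0),z],vel=.05); f=fxx(); print(round(x*1e3),round(f,1),(fx(manip.current_tool_pos())[0]*1e3).round(1),end=" | ")
    if f>24: break
print(manip.current_clock(),manip.current_force().round(1))
```

```text
[ 0.8  0.1 -0.2]
-94 1.4 -94.2 | -90 4.1 -90.6 | -86 5.2 -87.2 | -82 5.8 -83.7 | -78 6.8 -79.9 | -74 6.2 -75.9 | -70 7.2 -72.0 | -66 6.5 -68.1 | -62 10.6 -65.8 | -58 23.7 -66.0 | -54 34.3 -66.2 | 36.9917 [-33.9  -5.8  34.5]
```

It stopped at x=-66 mm with 34 N both backward and upward, so it's either home or jammed on something. I'll back off slightly and measure before pushing more.

Run:
```python
from sweep import *
manip.servo_line([*wd(-.069,0),.025],vel=.05); print(manip.current_force().round(1))
out=[]
for n in("scene","side"):
    c,im=snap(n,n+"7"); i0=cv2.imread(f"pics/{n}6.png")[:,:,::-1]
    for nm,i in(("before",i0),("now",im)):
        h=cv2.cvtColor(i,cv2.COLOR_RGB2HSV); m=cv2.inRange(h,(8,150,80),(18,255,255)); k,l,s,ce=cv2.connectedComponentsWithStats(m)
        for j in range(1,k):
            d=fx(plane(c,[ce[j]],.051)[0])
            if s[j][4]>8 and abs(d[1])<.05 and d[0]>-.12 and d[0]<.02:print(n,nm,"plate",s[j].tolist(),d.round(4))
    x,y=project(c,[[*wd(.06,-.02),.06]])[0].astype(int); out.append(cv2.resize(im[y-60:y+60,x-60:x+60,::-1],(400,400),interpolation=cv2.INTER_CUBIC)); print(x,y,"nested axle",project(c,[[*wd(.175,0),.08]]).round(1))
cv2.imwrite("pics/both7.png",np.hstack(out)); print(manip.current_clock())
```

```text
[-0.1 -0.2 -0.4]
scene before plate [249, 159, 15, 12, 117] [-0.0815  0.0025]
scene now plate [252, 169, 8, 8, 37] [-0.0455 -0.0211]
267 190 nested axle [[286.6 208. ]]
side before plate [269, 212, 12, 27, 196] [-0.0765 -0.0028]
side now plate [257, 213, 11, 24, 146] [-0.0431  0.0121]
232 209 nested axle [[194.2 200.9]]
37.5417
```

View pics/both7.png

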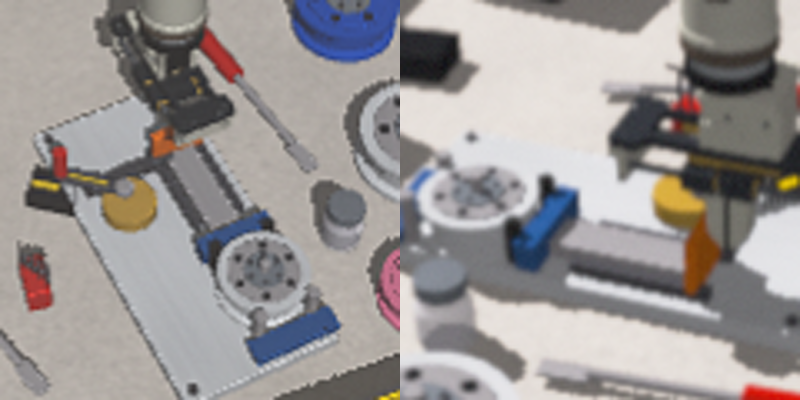

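The scene crop shows the hub axle at about (265,263), original (286.5,209), against a predicted nested position of (286.6,208). The peg is still at the tab. The plate is partly hidden by the gripper, so I'll retreat to the earlier viewing pose and compare its travel numerically.

```bash
cat > chk.py <<'E'
from sweep import *
def comp(i,c,lo,hi,z,xr,yr):
    h=cv2.cvtColor(i,cv2.COLOR_RGB2HSV); k,l,s,ce=cv2.connectedComponentsWithStats(cv2.inRange(h,lo,hi)); r=[]
    for j in range(1,k):
        d=fx(plane(c,[ce[j]],z)[0])
        if s[j][4]>12 and xr[0]<d[0]<xr[1] and yr[0]<d[1]<yr[1]: r.append((s[j].tolist(),(d*1e3).round(1).tolist()))
    return r
def chk(tag):
    for n in("scene","side"):
        c,im=snap(n,n+tag)
        for nm,i in(("before",cv2.imread(f"pics/{n}6.png")[:,:,::-1].copy()),("now",im)):
            print(n,nm,"plate",comp(i,c,(8,150,80),(18,255,255),.051,(-.12,.02),(-.05,.05)),"blue",comp(i,c,(100,120,60),(118,255,255),.06,(.04,.15),(-.06,.06)),
             "lever/peg",comp(i,c,(0,150,60),(7,255,255),.072,(-.1,-.03),(-.18,-.12)))
            g=cv2.cvtColor(i,cv2.COLOR_RGB2GRAY).astype(np.float32)
            if nm=="before": u,w=project(c,[[*wd(.155,.003),.062]])[0].round().astype(int); t=g[w-12:w+13,u-14:u+15]
            else:
                r=cv2.matchTemplate(g[w-35:w+36,u-45:u+46],t,cv2.TM_CCOEFF_NORMED);_,s,_,mx=cv2.minMaxLoc(r)
                d=np.array(mx)-[45-14,35-12]; a,b=plane(c,[(u,w),(u+d[0],w+d[1])],.062); print("hub shift mm",((fx(b)-fx(a))*1e3).round(1),"score",round(s,2))
    print(manip.current_clock())
E
python3 - <<'E'
from chk import *
q=down(th+np.pi/2)
manip.servo_line([*wd(-.11,0),.025],vel=.2); manip.servo_line([*wd(-.125,0),.14],vel=.25); chk("8")
E
```

```text
scene before plate [([249, 159, 15, 12, 117], [-81.5, 2.5])] blue [([262, 187, 21, 13, 86], [79.3, -6.2])] lever/peg [([223, 174, 4, 9, 28], [-62.3, -149.5])]
scene now plate [([252, 165, 16, 12, 117], [-46.9, 2.6])] blue [([267, 194, 20, 13, 63], [111.1, -8.8])] lever/peg [([223, 174, 4, 9, 28], [-62.3, -149.5])]
hub shift mm [17.5 -5.4] score 0.85
side before plate [([269, 212, 12, 27, 196], [-76.5, -2.8])] blue [([216, 208, 19, 24, 217], [61.6, 31.1])] lever/peg [([284, 190, 3, 9, 22], [-65.6, -134.1])]
side now plate [([258, 208, 11, 29, 223], [-40.5, -6.5])] blue [([205, 206, 20, 24, 223], [95.4, 30.8])] lever/peg [([284, 190, 3, 9, 24], [-66.2, -132.4])]
hub shift mm [21.6 -9.3] score 0.8
38.6167
```

The plate has travelled about 35 mm and the hub about 20 mm (155 to 175 mm is expected). The peg hasn't moved. To confirm it's home, I'll make a second gentle push at another height, then take a wrist measurement of the hub from the same pose as w2.

Run:
```python
from chk import *
ux=np.array([*(Rm@[1,0]),0]); z=.033
manip.servo_line([*wd(-.11,0),z],vel=.25); manip.servo_line([*wd(-.078,0),z],vel=.12)
x=-.078
while x<-.05:
    x+=.003; manip.servo_line([*wd(x,0),z],vel=.05); f=-manip.current_force()@ux; print(round(x*1e3),round(f,1),(fx(manip.current_tool_pos())[0]*1e3).round(1),manip.current_tool_pos()[2].round(4),end=" | ")
    if f>24: break
manip.servo_line([*wd(-.10,0),z],vel=.2); manip.servo_line([*wd(-.125,0),.2],vel=.3)
manip.move_pose([.72,.09,.33],down(np.radians(97))); manip.sleep(.2)
chk("9")
c,im=snap("wrist","w9")
for nm,(cc,i) in(("w2",v[1]),("now",(c,im))):
    g=cv2.medianBlur(cv2.cvtColor(i,cv2.COLOR_RGB2GRAY),3)
    ci=cv2.HoughCircles(g[110:220,190:330],cv2.HOUGH_GRADIENT,1,60,param1=120,param2=18,minRadius=26,maxRadius=42)
    print(nm,[(r.round(1).tolist(),[(fx(plane(cc,[r[:2]+[190,110]],zz)[0])*1e3).round(1).tolist() for zz in(.05,.062)]) for r in ci[0][:2]] if ci is not None else None)
    print("plate",comp(i,cc,(8,150,80),(18,255,255),.065,(-.12,.02),(-.05,.05)),"blue",comp(i,cc,(100,120,60),(118,255,255),.06,(.03,.3),(-.08,.08)),"peg",comp(i,cc,(0,150,60),(7,255,255),.072,(-.12,.1),(-.19,-.1)))
```

```text
-75 -0.1 -75.4 0.0331 | -72 0.3 -71.9 0.033 | -69 0.1 -68.8 0.033 | -66 0.3 -65.8 0.033 | -63 -0.5 -62.8 0.033 | -60 0.4 -59.8 0.033 | -57 7.2 -59.5 0.0326 | -54 13.7 -59.5 0.0324 | -51 22.3 -59.5 0.0322 | -48 29.2 -59.6 0.0321 | scene before plate [([249, 159, 15, 12, 117], [-81.5, 2.5])] blue [([262, 187, 21, 13, 86], [79.3, -6.2])] lever/peg [([223, 174, 4, 9, 28], [-62.3, -149.5])]
scene now plate [([252, 165, 16, 12, 117], [-46.9, 2.6])] blue [([267, 194, 20, 13, 63], [110.8, -8.1])] lever/peg [([223, 174, 4, 9, 28], [-62.3, -149.5])]
hub shift mm [17.5 -5.4] score 0.85
side before plate [([269, 212, 12, 27, 196], [-76.5, -2.8])] blue [([216, 208, 19, 24, 217], [61.6, 31.1])] lever/peg [([284, 190, 3, 9, 22], [-65.6, -134.1])]
side now plate [([258, 208, 11, 30, 224], [-40.4, -6.6])] blue [([205, 206, 20, 24, 223], [95.5, 30.8])] lever/peg [([284, 184, 4, 15, 46], [-60.6, -153.8])]
hub shift mm [21.6 -9.3] score 0.81
44.7167
w2 [([66.5, 54.5, 27.5], [[152.0, 3.5], [151.9, 5.9]])]
plate [([97, 141, 23, 49, 884], [-75.2, 1.8])] blue [([305, 133, 22, 66, 1002], [243.0, 7.6]), ([198, 135, 16, 60, 749], [72.8, 4.1])] peg [([193, 235, 13, 20, 165], [62.4, -127.4])]
now [([80.5, 58.5, 27.5], [[174.2, -2.8], [173.6, -0.2]])]
plate [([120, 141, 21, 49, 812], [-40.9, 1.6])] blue [([305, 133, 22, 65, 976], [243.4, 8.0]), ([221, 135, 14, 60, 768], [106.6, 4.3])] peg [([114, 246, 20, 17, 192], [-61.0, -149.6])]
```

The slide is rigid under 29 N with no further travel. The hub measures (174, -0.2…-2.8) mm against the nest at (175, 0), and the peg (-61, -150) mm against the target (-61, -151). The robot is clear, so I'm handing in.

```bash
python3 -c "
from bench import manip
print(manip.hand_in(),manip.current_clock())"
```

```text
the job is handed in; nothing more can be done
the job is handed in; nothing more can be done
```

The job is handed in at about 45 s of the 56 s: the cam is at its low point (peg within about 2 mm of target), the slide is pushed to a hard stop, and the hub measures within about 3 mm of its nest. My first lever sweep missed the peg because the shut fingertips end 20–33 mm short of the stated TCP, and the verdict was not shown.

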